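# Stand the kitchen containers back in their drip trays

### The job

The counter has been wiped; put the four kitchen containers back, each upright on the floor of the black drip tray whose recess matches its base in shape and size: tin, pot and shaker first in any order, and the glass oil dispenser only when those three are in place. Set each one down gently rather than dropping it, keep the oil dispenser upright all the time, and do not disturb the glass tumbler and the espresso cup standing among them.

Things in the scene. Friction and masses are not known exactly. Their poses are not given: they have to be found in the camera images.
- tin: Oblong plain metal storage tin, 95 (its x) by 45 (its y) by 92 mm high, standing loose. Goes in the oblong tray. Grip it across the 45 mm. Origin: centre of its underside; z up. About 0.13 to 0.24 kg.
- pot: Square white stoneware pot, 58 by 58 mm, with a flush wooden lid whose top is at 90 mm and a small 8 mm high wooden knob on it, standing loose. Goes in the square tray. Grip it across the 58 mm. Origin: centre of its underside; x and y along its sides, z up. About 0.2 to 0.37 kg.
- shaker: Small round dark wooden shaker with a steel top, 42 mm diameter, straight-sided up to 92 mm, 98 mm high in all, standing loose. Goes in the small round tray. Origin: centre of its underside; z up. About 0.09 to 0.16 kg.
- oil: Amber glass oil dispenser, base 62 mm diameter, 126 mm high, 0.22 to 0.4 kg. Black cap: 44 mm cylinder from 84 to 120 mm height; grip it across its y. A black L-shaped handle (9 mm thick) leaves the cap to +x at 94 mm height, reaches 58 mm from the axis, hangs to 45 mm height; short nozzle at -x. Loose; goes last, in the large round tray. Origin: centre of underside; z up.
- tray_oblong: Oblong drip tray for the tin: recess 111 (its x) by 61 mm (its y), outside 121 by 71 mm. Fixed to the counter. Black plastic, floor 4 mm thick, rim 12 mm high, walls 5 mm thick. Origin: centre of its underside, on the counter; z up.
- tray_square: Square drip tray for the pot: recess 74 by 74 mm, outside 84 by 84 mm. Fixed to the counter. Black plastic, floor 4 mm thick, rim 12 mm high, walls 5 mm thick. Origin: centre of its underside, on the counter; x and y along its sides, z up.
- tray_large_round: Large round drip tray for the oil dispenser: recess 78 mm diameter, outside 88 mm. Fixed to the counter. Black plastic, floor 4 mm thick, rim 12 mm high, walls 5 mm thick. Origin: centre of its underside, on the counter; z up.
- tray_small_round: Small round drip tray for the shaker: recess 58 mm diameter, outside 68 mm. Fixed to the counter. Black plastic, floor 4 mm thick, rim 12 mm high, walls 5 mm thick. Origin: centre of its underside, on the counter; z up.
- tumbler: Bystander: loose tumbler of green glass, 58 mm diameter at the rim, 80 mm high. Origin: centre of its underside. Leave it alone.
- espresso_cup: Bystander: loose handleless terracotta espresso cup, 56 mm diameter at the rim, 55 mm high. Origin: centre of its underside. Leave it alone.
Not all that is in view belongs to the job. What is shaped like the tray_oblong but orange is not meant.

How it is judged:
On the way:
1. tin, pot and shaker stand in their own trays while the oil dispenser is still out of its tray (horizontal distance between tin and tray_oblong below 0.013 m and z of tin in the frame of tray_oblong below 0.008 m and angle between each of tin, pot, shaker's own z axis and vertical below 0.08 rad and horizontal distance between pot and tray_square below 0.013 m and z of pot in the frame of tray_square below 0.008 m and horizontal distance between shaker and tray_small_round below 0.013 m and z of shaker in the frame of tray_small_round below 0.008 m and horizontal distance between oil and tray_large_round above 0.06 m), for 0.2 s.
At the end, for the whole second after the job is handed in: Tin, pot, shaker and oil dispenser each stand upright (within 0.08 rad), released and at rest, on the floor of the matching tray (underside less than 8 mm above the counter, centre within 13 mm of the tray's centre) (horizontal distance between tin and tray_oblong below 0.013 m and z of tin in the frame of tray_oblong below 0.008 m and angle between each of tin, pot, shaker, oil's own z axis and vertical below 0.08 rad and linear speed of each of tin, pot, shaker, oil below 0.02 m/s and angular speed of each of tin, pot, shaker, oil below 0.2 rad/s and horizontal distance between pot and tray_square below 0.013 m and z of pot in the frame of tray_square below 0.008 m and horizontal distance between shaker and tray_small_round below 0.013 m and z of shaker in the frame of tray_small_round below 0.008 m and horizontal distance between oil and tray_large_round below 0.013 m and z of oil in the frame of tray_large_round below 0.008 m); the robot touches nothing.
It fails at once if a container was dropped: it came down on its tray faster than 0.5 m/s (a fall of more than about 13 mm) ((horizontal distance between tin and tray_oblong below 0.03 m and z of tin in the frame of tray_oblong below 0.025 m and linear speed of tin above 0.5 m/s) or (horizontal distance between pot and tray_square below 0.03 m and z of pot in the frame of tray_square below 0.025 m and linear speed of pot above 0.5 m/s) or (horizontal distance between shaker and tray_small_round below 0.03 m and z of shaker in the frame of tray_small_round below 0.025 m and linear speed of shaker above 0.5 m/s) or (horizontal distance between oil and tray_large_round below 0.03 m and z of oil in the frame of tray_large_round below 0.025 m and linear speed of oil above 0.5 m/s)).
It fails at once if the oil dispenser was tipped by more than 0.5 rad (angle between oil's own z axis and vertical above 0.5 rad).
It fails at once if the tumbler or the espresso cup was moved by more than 25 mm or tipped over (distance of any of tumbler, espresso_cup from where it was at the start of the episode above 0.025 m or angle between any of tumbler, espresso_cup's own z axis and vertical above 0.4 rad).
It also fails if it takes over 120 s, if anything falls off the work surface, if the arm or the gripper's body presses on something with over 40 N, if the wrist force passes 120 N, or if a joint passes its speed limit or range.

### The arm

A 7-joint arm with a two-finger parallel gripper is mounted at the origin on the work surface. World frame = base frame: x ahead of the robot, y to its left, z up, the work surface at z = 0. Lengths are in m, angles in rad, forces in N, time in s.
With the tool pointing down it reaches from about 0.425 to 0.925 m from the base axis. Payload 6.8 kg.
Tool frame: the origin (TCP) lies on the centre line of the jaws, within the pads' length; the fingertips stand 25 mm ahead of it and the grasp point (between the pads) lies 6 mm ahead of it; z points along the fingers, y is the line along which they close (so a half turn about z gives the same grasp; the last joint's range is limited). The gripper opens to 85 mm and grips with 20 to 120 N. Pads are 22 mm wide; open, the fingers measure 114 mm over their backs; the gripper's body (76 mm by 85 mm) begins 54 mm behind the grasp point. The pads swing forward as they close: fully open they stand 13 mm farther back than shut.
Start: joints at [1.119, 0.477, 0.022, 1.555, -0.011, 1.109, -0.083], TCP at [0.228, -0.636, 0.256] pointing down, gripper open.
Joint ranges: [-2.96, 2.96], [-0.34, 2.1], [-1.41, 1.46], [0.24, 2.44], [-1.37, 4.51], [0.17, 1.92], [-2.96, 2.96]. Speed limits (rad/s): [2.39, 2.39, 3.14, 3.14, 3.14, 3.14, 3.14].

### API

Orientations are given as a rotation vector (axis times angle).
In Python, from bench import status, imaging, workorder gives the robot as it stands.
- The arm moves only by the tool send_rows, never from a script. Its argument "steps" is a list of rows, each an object of numbers: "dx", "dy", "dz": the shift along the tool's x, y, z in cm; "yaw": the turn about the tool's z in degrees; "gripper": the opening, from 0 (shut) to 1 (fully open). A call has 1 to 5 rows; each row is the pose to reach, as a shift and turn from the pose commanded when the call began, along the tool's axes at that moment; what a row does not reach only later rows make up. A row lasts 1/8 s, in which the tool goes at most 62.5 mm and 10.7 degrees, less where a joint would pass 70% of its speed; a pose out of reach is approached as far as the arm can. A call with a gripper value outside its range is refused whole. The fingers move at their own pace and stop on an object; "force" is the grip in N (left out, the last holds). Time passes only in rows, so rows that repeat a pose let the fingers close. It gives the time, the measured TCP pose, the force, the opening and the grip force at its end, in the units of the state.
- status.get_obs(): the state, without advancing time (a new reading comes with each control period).
- imaging.grab_frame(name): name is "side" or "top" or "wrist"; returns a dict with "color" (420x560x3 uint8, red, green, blue), "depth" (420x560 float32, m along the optical axis (not along the pixel's ray), 0 where there is no reading), "K" (3x3 intrinsics, pixels), "k1" (the pictures are not rectified: a ray, as slopes to the right and down, at radius r is drawn at 1 + k1 r^2 times it, then the intrinsics apply), "R" (3x3) and "t" (3): a world point X has camera coordinates R X + t. Camera axes: x right, y down, z forward; pixel columns grow to the right and rows downward; lengths in m; the calibration is good to about 2 mm. A picture is of the moment at which its call begins.
- workorder.hand_in(): hands the job in; it is judged then, once.
The state is a dict: "clock": time; "joints": joint angles; "qvel": joint speeds; "tau": joint torques, N m; "tcp_pos": TCP position; "orientation": TCP orientation; "contact_force": force on the tool from outside, world axes, zero at the start; "moment": the same for the moment, N m; "grip_width": finger opening in m; "gripper_force": force on a finger pad.
Only numpy, scipy, OpenCV 4.12 (cv2) and the standard library are available. Lean on these libraries where they do the work, as an engineer would, in place of code of your own. Each camera call takes 0.05 s, during which the arm holds its last target. There are 200 camera calls.

## Working session

There is one attempt and no reset: what is moved stays moved. The work goes in short steps, Python scripts to look and compute and a tool call to move; the robot and the scene stay as the last step left them, time stands still between calls to the robot, and variables do not carry over. Pictures are saved under pics/ and viewed, at most 14 in all, crops included, and the job is handed in when it is done.

Besides the shell and the picture viewer there is one more tool, called as a command line: name --argument value ..., lists and objects as JSON in quotes. send_rows: Moves the arm, as the interface text tells. Its arguments: {"type":"object","properties":{"steps":{"type":"array"},"force":{"type":"number"}},"required":["steps"]}

```bash
mkdir -p pics; ls
cat > h.py <<'E'
import numpy as np, cv2
from bench import status, imaging
def grab(n):
    f=imaging.grab_frame(n); np.savez(f'{n}.npz',**{k:np.asarray(v) for k,v in f.items()}); return f
def world(f):
    K,k1,R,t=f['K'],float(f['k1']),f['R'],f['t']; d=f['depth']
    h,w=d.shape; u,v=np.meshgrid(np.arange(w),np.arange(h))
    p=np.stack([u,v],-1).reshape(-1,1,2).astype(float)
    s=cv2.undistortPoints(p,K,np.array([k1,0,0,0,0.])).reshape(h,w,2)
    c=np.dstack([s*d[...,None],d]); return (c-t)@R   # R^T (c-t)
def save(n,im): cv2.imwrite(f'pics/{n}.png',im[...,::-1])
E
python3 - <<'E'
from h import *
for n in ('top','side'):
    f=grab(n); save(n,f['color']); print(n,f['K'].tolist(),f['k1'],(-f['R'].T@f['t']).round(3),f['R'][2].round(2))
o=status.get_obs(); print({k:np.round(v,3).tolist() for k,v in o.items()})
E
```

```text
pics
top [[421.908012866518, 0.0, 288.06452598103147], [0.0, 421.908012866518, 204.10963323499408], [0.0, 0.0, 1.0]] -0.027387727120149485 [0.397 0.056 1.22 ] [ 0.1   0.   -0.99]
side [[485.96769538283235, 0.0, 277.8348186519784], [0.0, 485.96769538283235, 206.54911767310003], [0.0, 0.0, 1.0]] -0.1753599975129192 [0.275 1.298 0.814] [ 0.17 -0.83 -0.53]
{'clock': 0.1, 'joints': [1.119, 0.478, 0.022, 1.556, -0.012, 1.109, -0.083], 'qvel': [0.001, -0.002, -0.001, -0.003, 0.001, -0.0, 0.0], 'tau': [0.005, -59.775, 1.614, -28.195, 0.013, 0.005, -0.0], 'tcp_pos': [0.227, -0.635, 0.255], 'orientation': [-3.094, -0.537, 0.001], 'contact_force': [-0.151, 0.593, 0.163], 'moment': [0.047, -0.072, 0.021], 'gripper_force': 0.0, 'grip_width': 0.086}
```

View pics/top.png

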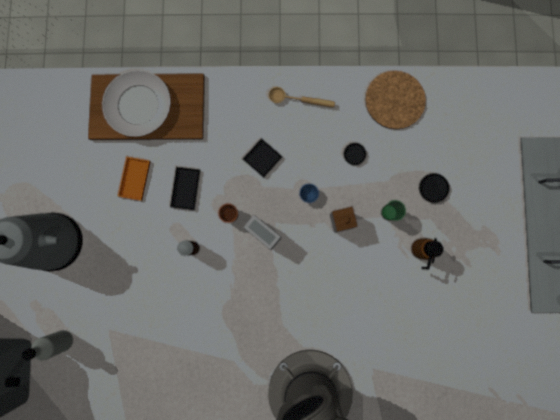

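View pics/side.png

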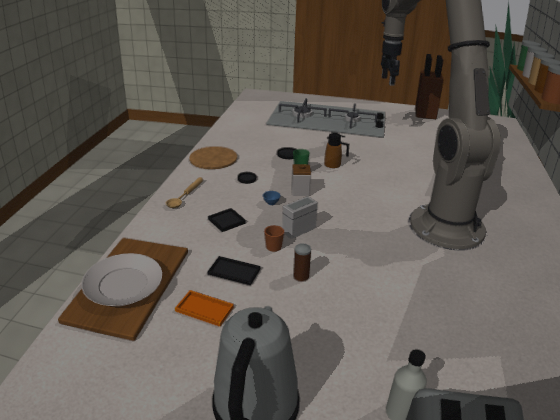

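Top view: tin (262,232), pot (344,219), shaker (188,248), oil (427,248), tumbler (393,211), terracotta cup (228,213). Black trays: oblong (185,188), square (262,158), small round (355,154), large round (434,187). 
Possible mix-ups are the orange tray (135,179) for tray_oblong, the blue cup (309,193) for the espresso cup, and the cork mat (397,99) or bottle (50,345) for a tray or container. I take the black trays as described.

```bash
cat > m.py <<'E'
from h import *
f=dict(np.load('top.npz')); W=world(f); c=f['color'].astype(int); z=W[...,2]
save('crop',cv2.resize(f['color'][130:280,110:470],None,fx=2.2,fy=2.2,interpolation=cv2.INTER_CUBIC))
print('table z',np.median(z[280:320,240:270]), np.median(z[120:140,300:340]))
def rect(P,n):
    r=cv2.minAreaRect((P*1000).astype(np.float32)); m=P.mean(0)
    print(n,len(P),'rect c',np.round(r[0],1),'size',np.round(r[1],1),'ang',round(r[2],1),'mean',np.round(m*1000,1))
def box(u,v,s): m=np.zeros(z.shape,bool); m[v-s:v+s,u-s:u+s]=1; return m
for n,u,v,s in (('oblong',185,188,25),('square',262,158,22),('small',355,154,15),('large',434,187,19),('orange',135,179,25)):
    m=box(u,v,s)&((c.max(2)<75)if n!='orange' else (c[...,0]-c[...,2]>60))&(z<.02)
    k,l,st,ce=cv2.connectedComponentsWithStats(m.astype(np.uint8)); i=1+np.argmax(st[1:,4]); m=l==i
    rect(W[m][:,:2],n); print('  z',np.percentile(z[m],[5,50,95]).round(4))
for n,u,v,s,lo,hi in (('tin',262,232,25,.08,.1),('pot',344,219,18,.08,.105),('shaker',188,248,16,.08,.11),('oilcap',432,248,22,.105,.14),('oilhandle',432,258,22,.08,.105),('tumbler',393,211,16,.07,.1),('cup',228,213,14,.045,.07),('blue',309,193,14,.02,.1)):
    m=box(u,v,s)&(z>lo)&(z<hi); 
    k,l,st,ce=cv2.connectedComponentsWithStats(m.astype(np.uint8)); i=1+np.argmax(st[1:,4]); m=l==i
    rect(W[m][:,:2],n); print('  z',np.percentile(z[m],[5,50,95]).round(4))
E
python3 m.py
```

```text
table z 0.0009890493811523595 0.00036680123986588533
oblong 1051 rect c [572.6 360.1] size [ 75.9 123.9] ang 83.4 mean [571.9 359.1]
  z [0.0011 0.0056 0.0145]
square 814 rect c [662.1 135.7] size [88.6 82.2] ang 48.5 mean [662.2 135. ]
  z [0.0007 0.0054 0.0145]
small 411 rect c [ 672.9 -134.8] size [67.1 64.4] ang 43.8 mean [ 672.6 -136.3]
  z [0.0007 0.0059 0.0144]
large 735 rect c [ 569.8 -365.1] size [91.5 85.4] ang 62.9 mean [ 571.2 -365.5]
  z [0.0008 0.0055 0.0138]
orange 945 rect c [601.7 509.5] size [ 70.7 119. ] ang 80.6 mean [602.3 511.9]
  z [0.0011 0.0053 0.0138]
tin 599 rect c [440.8 128.7] size [95.2 45. ] ang 50.6 mean [440.4 128.2]
  z [0.0889 0.0928 0.0965]
pot 469 rect c [476.  -93.5] size [58.1 58.1] ang 13.0 mean [475.7 -93.1]
  z [0.0868 0.0908 0.0987]
shaker 199 rect c [398.7 333.9] size [40.7 37.2] ang 89.9 mean [398.6 332.5]
  z [0.0873 0.0948 0.1   ]
oilcap 270 rect c [ 393.9 -320.7] size [47.4 49.8] ang 35.0 mean [ 396.4 -319.6]
  z [0.1106 0.1233 0.1278]
oilhandle 146 rect c [ 383.7 -309.5] size [31.9 79.4] ang 83.1 mean [ 384.9 -308.2]
  z [0.0812 0.0927 0.1027]
tumbler 106 rect c [ 500.3 -229.5] size [54.9 58. ] ang 1.2 mean [ 501.5 -231.9]
  z [0.0726 0.079  0.0835]
cup 105 rect c [495.2 226.7] size [53.  50.6] ang 89.4 mean [496.8 228.9]
  z [0.048  0.0549 0.059 ]
blue 112 rect c [ 5.53e+02 -5.00e-01] size [55.  54.7] ang 70.5 mean [555.2  -2.5]
  z [0.0209 0.0278 0.0328]
```

View pics/crop.png

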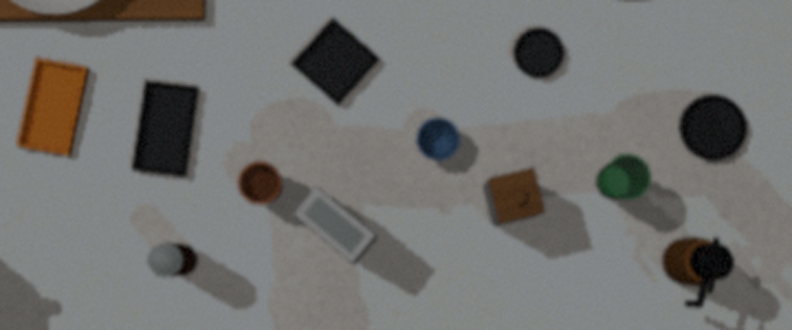

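The crop confirms the four black trays and the separate orange one at left. Pot first.

```bash
cat > go.py <<'E'
import sys
from h import *
from scipy.spatial.transform import Rotation as Ro
# usage: go.py x y toolx_deg [z]  (mm) -> shift in tool axes
o=status.get_obs(); R=Ro.from_rotvec(o['orientation']).as_matrix(); p=np.array(o['tcp_pos'])*1000
a=np.degrees(np.arctan2(R[1,0],R[0,0]))
print('t',round(o['clock'],2),'tcp',p.round(1),'toolx',a.round(1),'tilt',R[2].round(3),'w',round(o['grip_width'],4),'gf',round(o['gripper_force'],1),'F',np.round(o['contact_force'],1))
x,y,t=map(float,sys.argv[1:4]); z=float(sys.argv[4]) if len(sys.argv)>4 else p[2]
d=R.T@(np.array([x,y,z])-p)/10
print('dx dy dz cm',d.round(2),'yaw',round(-((t-a+180)%360-180),1))
E
python3 go.py 476 -93.5 13 230
```

```text
t 0.1 tcp [ 227.4 -635.   255.4] toolx 19.7 tilt [-0.    -0.002 -1.   ] w 0.0857 gf 0.0 F [-0.2  0.6  0.2]
dx dy dz cm [ 41.66 -42.6    2.61] yaw 6.7
```

send_rows --steps '[{"dx": 5,"dy": -5,"dz": 0,"yaw": 2,"gripper": 1},{"dx": 9,"dy": -9,"dz": 0,"yaw": 3},{"dx": 13,"dy": -13,"dz": 0,"yaw": 5},{"dx": 17,"dy": -17,"dz": 0,"yaw": 6},{"dx": 21,"dy": -21,"dz": 0,"yaw": 6.7}]'

```text
validation failed for argument at $.st...
```

```bash
python3 go.py 476 -93.5 13 230
```

```text
t 0.1 tcp [ 227.4 -635.   255.4] toolx 19.7 tilt [-0.    -0.002 -1.   ] w 0.0857 gf 0.0 F [-0.2  0.6  0.2]
dx dy dz cm [ 41.66 -42.6    2.61] yaw 6.7
```

send_rows --steps '[{"dx": 4,"dy": -4,"dz": 0,"yaw": 2,"gripper": 1},{"dx": 8,"dy": -8,"dz": 0,"yaw": 3,"gripper": 1},{"dx": 12,"dy": -12,"dz": 0,"yaw": 5,"gripper": 1},{"dx": 16,"dy": -16,"dz": 0,"yaw": 6,"gripper": 1},{"dx": 20,"dy": -20,"dz": 0,"yaw": 6.7,"gripper": 1}]'

```text
clock: 0.72
tcp_pos: [0.3489, -0.3779, 0.2561]
orientation: [-3.121, -0.355, 0.0]
contact_force: [2.0, 0.1, 0.3]
grip_width: 0.0852
gripper_force: 0.0
```

```bash
python3 go.py 476 -93.5 13 230
```

```text
t 0.72 tcp [ 348.9 -377.9  256.1] toolx 13.0 tilt [-0. -0. -1.] w 0.0852 gf 0.0 F [2.  0.1 0.3]
dx dy dz cm [ 18.77 -24.86   2.61] yaw -0.0
```

send_rows --steps '[{"dx": 3.7,"dy": -5,"dz": 0.5,"yaw": 0,"gripper": 1},{"dx": 7.5,"dy": -10,"dz": 1,"yaw": 0,"gripper": 1},{"dx": 11,"dy": -14.8,"dz": 1.5,"yaw": 0,"gripper": 1},{"dx": 15,"dy": -19.8,"dz": 2,"yaw": 0,"gripper": 1},{"dx": 18.8,"dy": -24.9,"dz": 2.5,"yaw": 0,"gripper": 1}]'

```text
clock: 1.35
tcp_pos: [0.4749, -0.0959, 0.2314]
orientation: [3.121, 0.355, 0.0]
contact_force: [0.7, 0.1, 0.1]
grip_width: 0.0855
gripper_force: 0.0
```

```bash
python3 go.py 476 -93.5 13 72
python3 - <<'E'
from h import *
f=grab('wrist'); save('w1',f['color']); W=world(f); z=W[...,2]
m=(z>.08)&(z<.105); P=W[m][:,:2]; m2=np.abs(P-[.476,-.0935]).max(1)<.07; print(cv2.minAreaRect((P[m2]*1000).astype(np.float32)),m.sum())
E
```

```text
t 1.35 tcp [474.9 -95.9 231.4] toolx 13.0 tilt [ 0.  0. -1.] w 0.0855 gf 0.0 F [0.7 0.1 0.1]
dx dy dz cm [ 0.16 -0.21 15.94] yaw -0.0
((479.4513854980469, -92.01217651367188), (57.57972717285156, 58.01800537109375), 13.115409851074219) 10137
```

View pics/w1.png

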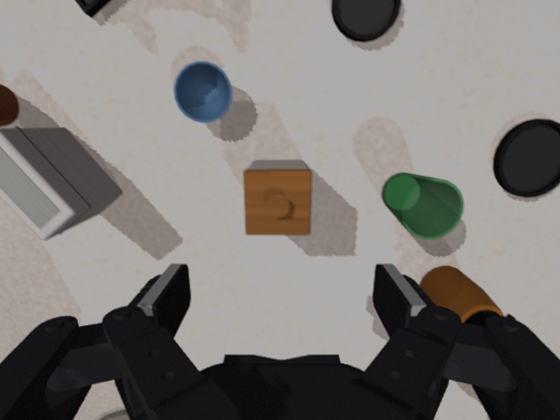

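Wrist view: pot lid at (278,203) centred and square between the jaws. Descending and gripping.

send_rows --steps '[{"dx": 0.3,"dy": -0.2,"dz": 4,"yaw": 0,"gripper": 1},{"dx": 0.3,"dy": -0.2,"dz": 9,"yaw": 0,"gripper": 1},{"dx": 0.3,"dy": -0.2,"dz": 13,"yaw": 0,"gripper": 1},{"dx": 0.3,"dy": -0.2,"dz": 15,"yaw": 0,"gripper": 1},{"dx": 0.3,"dy": -0.2,"dz": 16,"yaw": 0,"gripper": 1}]'

```text
clock: 2.02
tcp_pos: [0.476, -0.0951, 0.0703]
orientation: [-3.121, -0.355, 0.003]
contact_force: [-0.2, 0.5, 1.1]
grip_width: 0.0854
gripper_force: 0.0
```

send_rows --steps '[{"dx": 0,"dy": 0,"dz": 0,"yaw": 0,"gripper": 1},{"dx": 0,"dy": 0,"dz": 0,"yaw": 0,"gripper": 0.4},{"dx": 0,"dy": 0,"dz": 0,"yaw": 0,"gripper": 0.4},{"dx": 0,"dy": 0,"dz": 0,"yaw": 0,"gripper": 0.4},{"dx": 0,"dy": 0,"dz": 0,"yaw": 0,"gripper": 0.4}]' --force 40

```text
clock: 2.65
tcp_pos: [0.4777, -0.095, 0.0726]
orientation: [3.121, 0.356, 0.003]
contact_force: [-1.4, 0.3, 7.9]
grip_width: 0.0575
gripper_force: 44.0
```

```bash
python3 go.py 662 135.5 48.5 220
```

```text
t 2.65 tcp [477.7 -95.   72.6] toolx 13.0 tilt [ 0.002  0.001 -1.   ] w 0.0575 gf 44.0 F [-1.4  0.3  7.9]
dx dy dz cm [ 23.17 -18.3  -14.71] yaw -35.5
```

send_rows --steps '[{"dx": 0,"dy": 0,"dz": -1,"yaw": 0,"gripper": 0.4},{"dx": 0,"dy": 0,"dz": -4,"yaw": 0,"gripper": 0.4},{"dx": 0,"dy": 0,"dz": -8,"yaw": 0,"gripper": 0.4},{"dx": 2,"dy": -1.6,"dz": -11,"yaw": -3,"gripper": 0.4},{"dx": 5,"dy": -4,"dz": -12,"yaw": -8,"gripper": 0.4}]'

```text
clock: 3.28
tcp_pos: [0.5173, -0.0457, 0.1941]
orientation: [3.087, 0.571, 0.004]
contact_force: [0.4, -0.4, -3.1]
grip_width: 0.0576
gripper_force: 43.8
```

```bash
python3 go.py 662 135.5 48.5 190
```

```text
t 3.27 tcp [517.3 -45.7 194.1] toolx 21.0 tilt [ 0.002  0.002 -1.   ] w 0.0576 gf 43.8 F [ 0.4 -0.4 -3.1]
dx dy dz cm [ 20.   -11.74   0.43] yaw -27.5
```

send_rows --steps '[{"dx": 4,"dy": -2.4,"dz": 0,"yaw": -6,"gripper": 0.4},{"dx": 8,"dy": -4.8,"dz": 0,"yaw": -12,"gripper": 0.4},{"dx": 13,"dy": -7.5,"dz": 0,"yaw": -20,"gripper": 0.4},{"dx": 17,"dy": -10,"dz": 0,"yaw": -25,"gripper": 0.4},{"dx": 20,"dy": -11.7,"dz": 0,"yaw": -27.5,"gripper": 0.4}]'

```text
clock: 3.9
tcp_pos: [0.6618, 0.1381, 0.1917]
orientation: [-2.862, -1.295, 0.0]
contact_force: [0.8, -0.5, -2.7]
grip_width: 0.0577
gripper_force: 43.8
```

send_rows --steps '[{"dx": 0,"dy": 0,"dz": 2,"yaw": 0,"gripper": 0.4},{"dx": 0,"dy": 0,"dz": 5,"yaw": 0,"gripper": 0.4},{"dx": 0,"dy": 0,"dz": 7,"yaw": 0,"gripper": 0.4},{"dx": 0,"dy": 0,"dz": 8,"yaw": 0,"gripper": 0.4},{"dx": 0,"dy": 0,"dz": 8,"yaw": 0,"gripper": 0.4}]'

```text
clock: 4.53
tcp_pos: [0.661, 0.1356, 0.1111]
orientation: [-2.865, -1.29, 0.002]
contact_force: [-1.1, 0.6, -2.3]
grip_width: 0.0574
gripper_force: 43.7
```

```bash
python3 go.py 662 135.5 48.5 77
python3 - <<'E'
from h import *
f=grab('wrist'); save('w2',f['color']);W=world(f); z=W[...,2];c=f['color'].astype(int)
P=W.reshape(-1,3)
m=(z<.02)&(c.max(2)<60)&(np.hypot(W[...,0]-.662,W[...,1]-.1355)<.08)
p=W[m][:,:2]*1000;print(m.sum(),cv2.minAreaRect(p.astype(np.float32)))
m=(z>.105)&(z<.125)&(np.hypot(W[...,0]-.662,W[...,1]-.1355)<.06); print(m.sum(),cv2.minAreaRect((W[m][:,:2]*1000).astype(np.float32)),np.median(z[m]))
E
```

```text
t 4.53 tcp [661.  135.6 111.1] toolx 48.5 tilt [-0.001 -0.    -1.   ] w 0.0574 gf 43.7 F [-1.1  0.6 -2.3]
dx dy dz cm [0.06 0.08 3.41] yaw -0.0
3524 ((680.6491088867188, 153.92147827148438), (35.709930419921875, 82.71238708496094), 48.329830169677734)
3146 ((673.7153930664062, 150.23995971679688), (25.306324005126953, 85.216064453125), 48.358943939208984) 0.11546181587989751
```

View pics/w2.png

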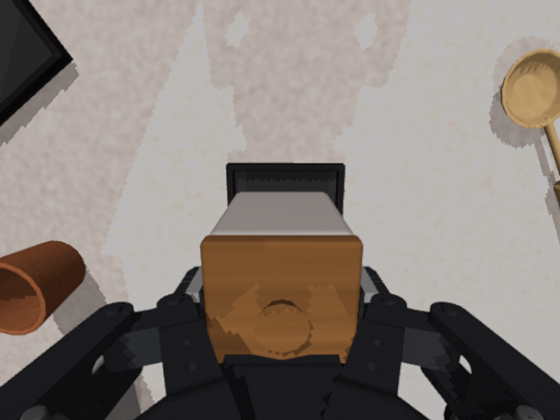

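Pot (knob (283,328)) hangs square over the tray (far wall at rows 163-200), laterally centred. Lowering.

send_rows --steps '[{"dx": 0.2,"dy": 0,"dz": 1.2,"yaw": 0,"gripper": 0.4},{"dx": 0.2,"dy": 0,"dz": 2.2,"yaw": 0,"gripper": 0.4},{"dx": 0.2,"dy": 0,"dz": 2.8,"yaw": 0,"gripper": 0.4},{"dx": 0.2,"dy": 0,"dz": 3.2,"yaw": 0,"gripper": 0.4},{"dx": 0.2,"dy": 0,"dz": 3.4,"yaw": 0,"gripper": 0.4}]'

```text
clock: 5.2
tcp_pos: [0.6627, 0.1376, 0.0773]
orientation: [-2.864, -1.29, 0.0]
contact_force: [0.8, -0.1, -2.1]
grip_width: 0.0575
gripper_force: 43.7
```

send_rows --steps '[{"dx": 0,"dy": 0,"dz": 0.1,"yaw": 0,"gripper": 0.4},{"dx": 0,"dy": 0,"dz": 0.1,"yaw": 0,"gripper": 0.4}]'

```text
clock: 5.45
tcp_pos: [0.6629, 0.1376, 0.0768]
orientation: [2.864, 1.29, 0.001]
contact_force: [-0.5, -0.1, -1.5]
grip_width: 0.0574
gripper_force: 43.9
```

send_rows --steps '[{"dx": 0,"dy": 0,"dz": 0.1,"yaw": 0,"gripper": 0.4},{"dx": 0,"dy": 0,"dz": 0.2,"yaw": 0,"gripper": 0.4},{"dx": 0,"dy": 0,"dz": 0.2,"yaw": 0,"gripper": 0.4}]'

```text
clock: 5.82
tcp_pos: [0.663, 0.1377, 0.0767]
orientation: [2.864, 1.29, 0.001]
contact_force: [-4.7, -1.5, 12.5]
grip_width: 0.0577
gripper_force: 45.3
```

send_rows --steps '[{"dx": 0,"dy": 0,"dz": -0.1,"yaw": 0,"gripper": 0.4},{"dx": 0,"dy": 0,"dz": -0.1,"yaw": 0,"gripper": 0.8},{"dx": 0,"dy": 0,"dz": -0.1,"yaw": 0,"gripper": 1},{"dx": 0,"dy": 0,"dz": -0.1,"yaw": 0,"gripper": 1},{"dx": 0,"dy": 0,"dz": -1,"yaw": 0,"gripper": 1}]'

```text
clock: 6.45
tcp_pos: [0.6622, 0.1374, 0.084]
orientation: [-2.864, -1.29, 0.003]
contact_force: [-0.4, -0.0, -0.2]
grip_width: 0.085
gripper_force: 0.0
```

send_rows --steps '[{"dx": 0,"dy": 0,"dz": -3,"yaw": 0,"gripper": 1},{"dx": 0,"dy": 0,"dz": -8,"yaw": 0,"gripper": 1},{"dx": 0,"dy": 0,"dz": -12,"yaw": 0,"gripper": 1},{"dx": 0,"dy": 0,"dz": -15,"yaw": 0,"gripper": 1},{"dx": 0,"dy": 0,"dz": -16,"yaw": 0,"gripper": 1}]'

```text
clock: 7.08
tcp_pos: [0.6636, 0.138, 0.2474]
orientation: [2.864, 1.29, 0.006]
contact_force: [0.2, -0.4, -0.2]
grip_width: 0.0854
gripper_force: 0.0
```

```bash
python3 - <<'E'
from h import *
f=grab('wrist');W=world(f); z=W[...,2];c=f['color'].astype(int)
q=np.hypot(W[...,0]-.663,W[...,1]-.137)
m=(z<.02)&(c.max(2)<60)&(q<.08)
print(m.sum(),cv2.minAreaRect((W[m][:,:2]*1000).astype(np.float32)))
m=(z>.085)&(z<.098)&(q<.06); P=W[m]; print(m.sum(),cv2.minAreaRect((P[:,:2]*1000).astype(np.float32)),np.median(z[m]),np.linalg.lstsq(np.c_[P[:,:2],np.ones(len(P))],P[:,2],rcond=None)[0])
E
python3 go.py 441 128.7 50.6 230
```

```text
1141 ((665.13134765625, 136.27529907226562), (82.60670471191406, 82.16273498535156), 48.220191955566406)
3631 ((664.5869140625, 139.42041015625), (57.8447151184082, 58.11796569824219), 48.44232940673828) 0.09413911491489088 [-0.005047   -0.00505476  0.09813377]
t 7.12 tcp [663.6 137.9 247.3] toolx 48.5 tilt [ 0.003  0.002 -1.   ] w 0.0853 gf 0.0 F [1.3 0.5 0.2]
dx dy dz cm [-15.45 -16.06   1.65] yaw -2.1
```

Pot is seated (3 mm off centre, lid at 94 mm, level). Next the tin.

send_rows --steps '[{"dx": -3,"dy": -3,"dz": 0.3,"yaw": -0.5,"gripper": 1},{"dx": -7,"dy": -7.3,"dz": 0.8,"yaw": -1,"gripper": 1},{"dx": -11,"dy": -11.4,"dz": 1.2,"yaw": -2,"gripper": 1},{"dx": -14,"dy": -14.6,"dz": 1.6,"yaw": -2.1,"gripper": 1},{"dx": -15.5,"dy": -16.1,"dz": 1.6,"yaw": -2.1,"gripper": 1}]'

```text
clock: 7.75
tcp_pos: [0.436, 0.1274, 0.2269]
orientation: [2.839, 1.344, -0.006]
contact_force: [0.4, -0.3, -0.5]
grip_width: 0.0855
gripper_force: 0.0
```

```bash
python3 go.py 441 128.7 50.6 72
python3 - <<'E'
from h import *
f=grab('wrist'); W=world(f); z=W[...,2]
m=(z>.08)&(z<.105); P=W[m][:,:2]; m2=np.abs(P-[.441,.1287]).max(1)<.08; print(cv2.minAreaRect((P[m2]*1000).astype(np.float32)),m.sum())
E
```

```text
t 7.75 tcp [436.  127.4 226.9] toolx 50.7 tilt [-0.003 -0.001 -1.   ] w 0.0855 gf 0.0 F [ 0.4 -0.3 -0.5]
dx dy dz cm [ 0.47  0.33 15.49] yaw 0.1
((444.3970031738281, 130.5752410888672), (94.31488037109375, 45.09965133666992), 50.38078689575195) 13379
```

send_rows --steps '[{"dx": 0.5,"dy": 0.3,"dz": 4,"yaw": 0,"gripper": 1},{"dx": 0.5,"dy": 0.3,"dz": 9,"yaw": 0,"gripper": 1},{"dx": 0.5,"dy": 0.3,"dz": 13,"yaw": 0,"gripper": 1},{"dx": 0.5,"dy": 0.3,"dz": 15,"yaw": 0,"gripper": 1},{"dx": 0.5,"dy": 0.3,"dz": 15.5,"yaw": 0,"gripper": 1}]'

```text
clock: 8.43
tcp_pos: [0.4437, 0.1298, 0.0716]
orientation: [-2.839, -1.343, 0.006]
contact_force: [0.2, 1.1, -0.1]
grip_width: 0.0856
gripper_force: 0.0
```

send_rows --steps '[{"dx": 0,"dy": 0,"dz": 0,"yaw": 0,"gripper": 1},{"dx": 0,"dy": 0,"dz": 0,"yaw": 0,"gripper": 0.3},{"dx": 0,"dy": 0,"dz": 0,"yaw": 0,"gripper": 0.3},{"dx": 0,"dy": 0,"dz": 0,"yaw": 0,"gripper": 0.3},{"dx": 0,"dy": 0,"dz": 0,"yaw": 0,"gripper": 0.3}]' --force 40

```text
clock: 9.05
tcp_pos: [0.4454, 0.1303, 0.0743]
orientation: [2.84, 1.342, 0.002]
contact_force: [-1.4, -0.6, 6.3]
grip_width: 0.0448
gripper_force: 44.0
```

send_rows --steps '[{"dx": 0,"dy": 0,"dz": 0,"yaw": 0,"gripper": 0.3},{"dx": 0,"dy": 0,"dz": -1,"yaw": 0,"gripper": 0.3},{"dx": 0,"dy": 0,"dz": -4,"yaw": 0,"gripper": 0.3},{"dx": 0,"dy": 0,"dz": -8,"yaw": 0,"gripper": 0.3},{"dx": 0,"dy": 0,"dz": -12,"yaw": 0,"gripper": 0.3}]'

```text
clock: 9.68
tcp_pos: [0.4444, 0.13, 0.195]
orientation: [-2.84, -1.343, 0.001]
contact_force: [1.4, 0.4, -1.1]
grip_width: 0.0447
gripper_force: 43.2
```

```bash
python3 go.py 573 360 -6.6 190
```

```text
t 9.68 tcp [444.4 130.  195. ] toolx 50.6 tilt [-0. -0. -1.] w 0.0447 gf 43.2 F [ 1.4  0.4 -1.1]
dx dy dz cm [25.94 -4.65  0.49] yaw 57.2
```

send_rows --steps '[{"dx": 3,"dy": -0.5,"dz": 0,"yaw": 6,"gripper": 0.3},{"dx": 7,"dy": -1.2,"dz": 0,"yaw": 14,"gripper": 0.3},{"dx": 12,"dy": -2,"dz": 0,"yaw": 22,"gripper": 0.3},{"dx": 17,"dy": -3,"dz": 0,"yaw": 30,"gripper": 0.3},{"dx": 21,"dy": -3.8,"dz": 0,"yaw": 38,"gripper": 0.3}]'

```text
clock: 10.3
tcp_pos: [0.5492, 0.3183, 0.1937]
orientation: [-3.123, -0.339, 0.001]
contact_force: [-0.1, -0.5, -1.6]
grip_width: 0.0448
gripper_force: 43.3
```

```bash
python3 go.py 573 360 -6.6 115
```

```text
t 10.3 tcp [549.2 318.3 193.7] toolx 12.4 tilt [-0.    -0.001 -1.   ] w 0.0448 gf 43.3 F [-0.1 -0.5 -1.6]
dx dy dz cm [ 3.22 -3.56  7.88] yaw 19.0
```

send_rows --steps '[{"dx": 1.5,"dy": -1.7,"dz": 0,"yaw": 8,"gripper": 0.3},{"dx": 3.2,"dy": -3.5,"dz": 1,"yaw": 16,"gripper": 0.3},{"dx": 3.2,"dy": -3.5,"dz": 4,"yaw": 19,"gripper": 0.3},{"dx": 3.2,"dy": -3.5,"dz": 7,"yaw": 19,"gripper": 0.3},{"dx": 3.2,"dy": -3.5,"dz": 7.8,"yaw": 19,"gripper": 0.3}]'

```text
clock: 10.92
tcp_pos: [0.571, 0.3566, 0.1135]
orientation: [3.134, -0.175, -0.006]
contact_force: [-0.1, -0.2, -0.8]
grip_width: 0.0447
gripper_force: 43.3
```

send_rows --steps '[{"dx": 0,"dy": 0,"dz": 0,"yaw": 0,"gripper": 0.3},{"dx": 0,"dy": 0,"dz": 0,"yaw": 0,"gripper": 0.3}]'

```text
clock: 11.18
tcp_pos: [0.5732, 0.3582, 0.1172]
orientation: [-3.135, 0.176, -0.003]
contact_force: [0.6, -0.2, -1.3]
grip_width: 0.0446
gripper_force: 43.3
```

```bash
python3 go.py 573 360 -6.6 79
python3 - <<'E'
from h import *
f=grab('wrist'); save('w3',f['color']);W=world(f); z=W[...,2];c=f['color'].astype(int)
m=(z<.02)&(c.max(2)<60)&(np.hypot(W[...,0]-.573,W[...,1]-.36)<.08)
p=W[m][:,:2]*1000;print(m.sum(),cv2.minAreaRect(p.astype(np.float32)))
m=(z>.12)&(z<.142)&(np.hypot(W[...,0]-.573,W[...,1]-.36)<.06); print(m.sum(),cv2.minAreaRect((W[m][:,:2]*1000).astype(np.float32)),np.median(z[m]))
E
```

```text
t 11.18 tcp [573.2 358.2 117.2] toolx -6.4 tilt [ 0.002 -0.002 -1.   ] w 0.0446 gf 43.3 F [ 0.6 -0.2 -1.3]
dx dy dz cm [-0.05 -0.17  3.82] yaw 0.2
2925 ((620.5140380859375, 354.6754150390625), (69.9209976196289, 30.334535598754883), 84.56204223632812)
22324 ((585.7288208007812, 356.1509094238281), (77.79791259765625, 75.85215759277344), 40.04104995727539) 0.13527730315020953
```

View pics/w3.png

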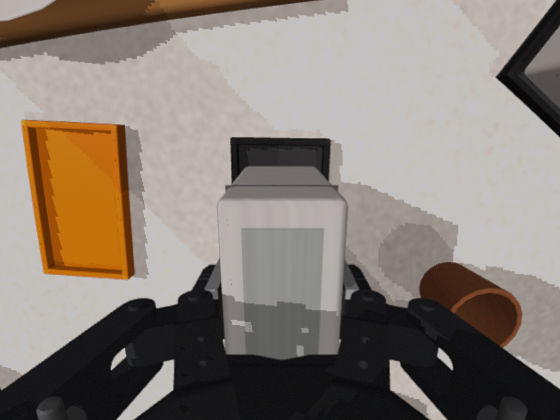

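Tin (282,270) is aligned over the black oblong tray (far wall row 138, columns 231-330), centred. Lowering.

send_rows --steps '[{"dx": 0.1,"dy": -0.2,"dz": 1.3,"yaw": 0.2,"gripper": 0.3},{"dx": 0.1,"dy": -0.2,"dz": 2.5,"yaw": 0.2,"gripper": 0.3},{"dx": 0.1,"dy": -0.2,"dz": 3.2,"yaw": 0.2,"gripper": 0.3},{"dx": 0.1,"dy": -0.2,"dz": 3.6,"yaw": 0.2,"gripper": 0.3},{"dx": 0.1,"dy": -0.2,"dz": 3.6,"yaw": 0.2,"gripper": 0.3}]'

```text
clock: 11.85
tcp_pos: [0.5736, 0.3596, 0.0793]
orientation: [3.136, -0.181, -0.0]
contact_force: [0.6, -0.2, -1.7]
grip_width: 0.0448
gripper_force: 43.3
```

send_rows --steps '[{"dx": 0,"dy": 0,"dz": 0.1,"yaw": 0,"gripper": 0.3},{"dx": 0,"dy": 0,"dz": 0.2,"yaw": 0,"gripper": 0.3},{"dx": 0,"dy": 0,"dz": 0.3,"yaw": 0,"gripper": 0.3},{"dx": 0,"dy": 0,"dz": 0.3,"yaw": 0,"gripper": 0.3}]'

```text
clock: 12.35
tcp_pos: [0.5739, 0.3598, 0.0784]
orientation: [-3.136, 0.181, -0.002]
contact_force: [-2.8, -2.7, 9.3]
grip_width: 0.0442
gripper_force: 44.1
```

Contact at the expected height. Releasing.

send_rows --steps '[{"dx": 0,"dy": 0,"dz": -0.1,"yaw": 0,"gripper": 0.3},{"dx": 0,"dy": 0,"dz": -0.1,"yaw": 0,"gripper": 0.7},{"dx": 0,"dy": 0,"dz": -0.1,"yaw": 0,"gripper": 1},{"dx": 0,"dy": 0,"dz": -0.1,"yaw": 0,"gripper": 1},{"dx": 0,"dy": 0,"dz": -1,"yaw": 0,"gripper": 1}]'

```text
clock: 12.98
tcp_pos: [0.5732, 0.3592, 0.086]
orientation: [3.135, -0.181, -0.002]
contact_force: [-0.1, 0.5, -1.1]
grip_width: 0.0852
gripper_force: 0.0
```

send_rows --steps '[{"dx": 0,"dy": 0,"dz": -3,"yaw": 0,"gripper": 1},{"dx": 0,"dy": 0,"dz": -8,"yaw": 0,"gripper": 1},{"dx": 0,"dy": 0,"dz": -12,"yaw": 0,"gripper": 1},{"dx": 0,"dy": 0,"dz": -15,"yaw": 0,"gripper": 1},{"dx": 0,"dy": 0,"dz": -15,"yaw": 0,"gripper": 1}]'

```text
clock: 13.6
tcp_pos: [0.5749, 0.3607, 0.2404]
orientation: [-3.132, 0.181, -0.008]
contact_force: [0.8, 0.4, 0.1]
grip_width: 0.0853
gripper_force: 0.0
```

```bash
python3 - <<'E'
from h import *
f=grab('wrist');W=world(f); z=W[...,2];c=f['color'].astype(int)
q=np.hypot(W[...,0]-.574,W[...,1]-.36)
m=(z<.02)&(c.max(2)<60)&(q<.08)
print(m.sum(),cv2.minAreaRect((W[m][:,:2]*1000).astype(np.float32)))
m=(z>.088)&(z<.11)&(q<.06); P=W[m]; print(m.sum(),cv2.minAreaRect((P[:,:2]*1000).astype(np.float32)),np.median(z[m]),np.linalg.lstsq(np.c_[P[:,:2],np.ones(len(P))],P[:,2],rcond=None)[0])
E
python3 go.py 399 333 -6.6 230; python3 go.py 399 333 50 230
```

```text
1667 ((575.4912109375, 360.26580810546875), (69.41507720947266, 119.54215240478516), 82.8182601928711)
5273 ((573.6339721679688, 361.0735168457031), (45.0212287902832, 93.80477905273438), 83.18206024169922) 0.09640499717330803 [-0.0022015   0.00153027  0.09705316]
t 13.65 tcp [574.1 359.9 238.1] toolx -6.6 tilt [ 0.002 -0.002 -1.   ] w 0.0854 gf 0.0 F [-1.9  0.2 -1. ]
dx dy dz cm [-17.08   4.69   0.76] yaw -0.0
t 13.65 tcp [574.1 359.9 238.1] toolx -6.6 tilt [ 0.002 -0.002 -1.   ] w 0.0854 gf 0.0 F [-1.9  0.2 -1. ]
dx dy dz cm [-17.08   4.69   0.76] yaw -56.6
```

Tin is seated (2 mm off). Next the shaker.

send_rows --steps '[{"dx": -4,"dy": 1,"dz": 0,"yaw": -8,"gripper": 1},{"dx": -8,"dy": 2.2,"dz": 0.3,"yaw": -16,"gripper": 1},{"dx": -12,"dy": 3.3,"dz": 0.6,"yaw": -24,"gripper": 1},{"dx": -15.5,"dy": 4.3,"dz": 0.8,"yaw": -30,"gripper": 1},{"dx": -17.1,"dy": 4.7,"dz": 0.8,"yaw": -30,"gripper": 1}]'

```text
clock: 14.28
tcp_pos: [0.3962, 0.3316, 0.2274]
orientation: [3.075, 0.637, -0.004]
contact_force: [0.0, -0.2, -0.2]
grip_width: 0.0854
gripper_force: 0.0
```

send_rows --steps '[{"dx": 0,"dy": 0,"dz": 0,"yaw": 0,"gripper": 1}]'

```text
clock: 14.4
tcp_pos: [0.3981, 0.3324, 0.2283]
orientation: [3.076, 0.635, -0.0]
contact_force: [0.7, 0.4, 0.2]
grip_width: 0.0857
gripper_force: 0.0
```

```bash
python3 - <<'E'
from h import *
f=grab('wrist'); W=world(f); z=W[...,2]
for lo,hi in ((.093,.105),(.08,.105)):
    m=(z>lo)&(z<hi)&(np.hypot(W[...,0]-.399,W[...,1]-.333)<.04); print(m.sum(),cv2.minEnclosingCircle((W[m][:,:2]*1000).astype(np.float32)),W[m].mean(0))
E
python3 go.py 399 333 23.4 70
```

```text
1204 ((402.2263488769531, 335.9764404296875), 19.585519790649414) [0.40273148 0.33632219 0.0961005 ]
1880 ((401.984375, 335.9107666015625), 20.863384246826172) [0.40376719 0.33672044 0.09430156]
t 14.45 tcp [399.2 332.5 228.5] toolx 23.3 tilt [ 0.001  0.    -1.   ] w 0.0854 gf 0.0 F [-0.   0.1 -0.4]
dx dy dz cm [-1.000e-02 -5.000e-02  1.585e+01] yaw -0.1
```

send_rows --steps '[{"dx": 0.3,"dy": -0.2,"dz": 4,"yaw": 0,"gripper": 1},{"dx": 0.3,"dy": -0.2,"dz": 9,"yaw": 0,"gripper": 1},{"dx": 0.3,"dy": -0.2,"dz": 13,"yaw": 0,"gripper": 1},{"dx": 0.3,"dy": -0.2,"dz": 15,"yaw": 0,"gripper": 1},{"dx": 0.3,"dy": -0.2,"dz": 15.8,"yaw": 0,"gripper": 1}]'

```text
clock: 15.08
tcp_pos: [0.4013, 0.3352, 0.0689]
orientation: [3.076, 0.633, -0.002]
contact_force: [0.1, -0.0, -0.4]
grip_width: 0.0854
gripper_force: 0.0
```

send_rows --steps '[{"dx": 0,"dy": 0,"dz": 0,"yaw": 0,"gripper": 1},{"dx": 0,"dy": 0,"dz": 0,"yaw": 0,"gripper": 0.25},{"dx": 0,"dy": 0,"dz": 0,"yaw": 0,"gripper": 0.25},{"dx": 0,"dy": 0,"dz": 0,"yaw": 0,"gripper": 0.25},{"dx": 0,"dy": 0,"dz": 0,"yaw": 0,"gripper": 0.25}]' --force 30

```text
clock: 15.7
tcp_pos: [0.4009, 0.3358, 0.0713]
orientation: [-3.076, -0.637, -0.002]
contact_force: [-0.1, -2.2, 6.5]
grip_width: 0.0415
gripper_force: 30.0
```

send_rows --steps '[{"dx": 0,"dy": 0,"dz": 0,"yaw": 0,"gripper": 0.25},{"dx": 0,"dy": 0,"dz": -1,"yaw": 0,"gripper": 0.25},{"dx": 0,"dy": 0,"dz": -5,"yaw": 0,"gripper": 0.25},{"dx": 0,"dy": 0,"dz": -10,"yaw": 0,"gripper": 0.25},{"dx": 0,"dy": 0,"dz": -15,"yaw": 0,"gripper": 0.25}]'

```text
clock: 16.32
tcp_pos: [0.3998, 0.3352, 0.2222]
orientation: [3.076, 0.638, -0.001]
contact_force: [0.2, 0.0, -1.6]
grip_width: 0.0414
gripper_force: 30.9
```

```bash
python3 go.py 673 -135 23.4 225
```

```text
t 16.32 tcp [399.8 335.2 222.2] toolx 23.4 tilt [-0.001  0.    -1.   ] w 0.0414 gf 30.9 F [ 0.2  0.  -1.6]
dx dy dz cm [ 6.38 54.   -0.28] yaw 0.0
```

send_rows --steps '[{"dx": 0.4,"dy": 3,"dz": 0,"yaw": 0,"gripper": 0.25},{"dx": 1,"dy": 8,"dz": 0,"yaw": 0,"gripper": 0.25},{"dx": 1.6,"dy": 14,"dz": 0,"yaw": 0,"gripper": 0.25},{"dx": 2.3,"dy": 20,"dz": 0,"yaw": 0,"gripper": 0.25},{"dx": 3,"dy": 26,"dz": 0,"yaw": 0,"gripper": 0.25}]'

```text
clock: 16.95
tcp_pos: [0.5315, 0.1071, 0.221]
orientation: [-3.076, -0.638, -0.0]
contact_force: [0.5, 1.0, -1.5]
grip_width: 0.0411
gripper_force: 31.0
```

send_rows --steps '[{"dx": 0.7,"dy": 6,"dz": 0,"yaw": 0,"gripper": 0.25},{"dx": 1.4,"dy": 12,"dz": 0,"yaw": 0,"gripper": 0.25},{"dx": 2.1,"dy": 18,"dz": 0,"yaw": 0,"gripper": 0.25},{"dx": 2.9,"dy": 24,"dz": 0,"yaw": 0,"gripper": 0.25},{"dx": 3.4,"dy": 28,"dz": 0,"yaw": 0,"gripper": 0.25}]'

```text
clock: 17.58
tcp_pos: [0.6739, -0.1382, 0.2205]
orientation: [3.077, 0.633, -0.001]
contact_force: [-0.3, 0.5, -1.8]
grip_width: 0.0414
gripper_force: 31.0
```

send_rows --steps '[{"dx": 0,"dy": 0,"dz": 3,"yaw": 0,"gripper": 0.25},{"dx": 0,"dy": 0,"dz": 7,"yaw": 0,"gripper": 0.25},{"dx": 0,"dy": 0,"dz": 10,"yaw": 0,"gripper": 0.25},{"dx": 0,"dy": 0,"dz": 11,"yaw": 0,"gripper": 0.25},{"dx": 0,"dy": 0,"dz": 11,"yaw": 0,"gripper": 0.25}]'

```text
clock: 18.2
tcp_pos: [0.6734, -0.1345, 0.1106]
orientation: [-3.076, -0.637, 0.001]
contact_force: [0.2, 0.9, -0.4]
grip_width: 0.0414
gripper_force: 31.0
```

```bash
python3 go.py 673 -135 23.4 76
python3 - <<'E'
from h import *
f=grab('wrist'); save('w4',f['color']);W=world(f); z=W[...,2];c=f['color'].astype(int)
m=(z<.02)&(c.max(2)<60)&(np.hypot(W[...,0]-.673,W[...,1]+.135)<.06)
p=W[m][:,:2]*1000;print(m.sum(),cv2.minEnclosingCircle(p.astype(np.float32)))
E
```

```text
t 18.2 tcp [ 673.4 -134.5  110.6] toolx 23.4 tilt [-0.    -0.001 -1.   ] w 0.0414 gf 31.0 F [ 0.2  0.9 -0.4]
dx dy dz cm [-0.05  0.03  3.46] yaw 0.0
3121 ((676.1116333007812, -134.6468963623047), 33.27344512939453)
```

View pics/w4.png

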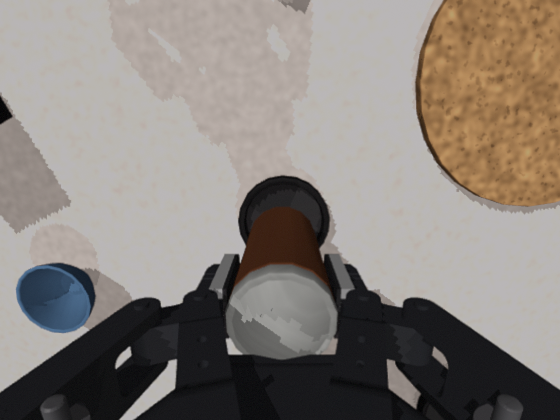

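Shaker (282,310) hangs over the small tray (centre (284,215)). Lowering and setting down.

send_rows --steps '[{"dx": 0.1,"dy": 0,"dz": 1.2,"yaw": 0,"gripper": 0.25},{"dx": 0.1,"dy": 0,"dz": 2.2,"yaw": 0,"gripper": 0.25},{"dx": 0.1,"dy": 0,"dz": 3,"yaw": 0,"gripper": 0.25},{"dx": 0.1,"dy": 0,"dz": 3.3,"yaw": 0,"gripper": 0.25},{"dx": 0.1,"dy": 0,"dz": 3.3,"yaw": 0,"gripper": 0.25}]'

```text
clock: 18.88
tcp_pos: [0.6743, -0.1342, 0.0773]
orientation: [-3.076, -0.637, 0.001]
contact_force: [0.4, -0.4, -1.1]
grip_width: 0.0411
gripper_force: 31.0
```

send_rows --steps '[{"dx": 0,"dy": 0,"dz": 0.1,"yaw": 0,"gripper": 0.25},{"dx": 0,"dy": 0,"dz": 0.2,"yaw": 0,"gripper": 0.25},{"dx": 0,"dy": 0,"dz": 0.3,"yaw": 0,"gripper": 0.25},{"dx": 0,"dy": 0,"dz": 0.3,"yaw": 0,"gripper": 0.25}]'

```text
clock: 19.38
tcp_pos: [0.6748, -0.1343, 0.0755]
orientation: [3.076, 0.637, 0.001]
contact_force: [-2.9, 0.6, 4.2]
grip_width: 0.0413
gripper_force: 31.4
```

send_rows --steps '[{"dx": 0,"dy": 0,"dz": 0,"yaw": 0,"gripper": 0.25},{"dx": 0,"dy": 0,"dz": 0,"yaw": 0,"gripper": 0.7},{"dx": 0,"dy": 0,"dz": 0,"yaw": 0,"gripper": 1},{"dx": 0,"dy": 0,"dz": 0,"yaw": 0,"gripper": 1},{"dx": 0,"dy": 0,"dz": -1,"yaw": 0,"gripper": 1}]'

```text
clock: 20.0
tcp_pos: [0.6737, -0.1342, 0.0839]
orientation: [-3.076, -0.637, 0.003]
contact_force: [-0.0, -0.5, 0.0]
grip_width: 0.085
gripper_force: 0.0
```

send_rows --steps '[{"dx": 0,"dy": 0,"dz": -3,"yaw": 0,"gripper": 1},{"dx": 0,"dy": 0,"dz": -8,"yaw": 0,"gripper": 1},{"dx": 0,"dy": 0,"dz": -13,"yaw": 0,"gripper": 1},{"dx": 0,"dy": 0,"dz": -18,"yaw": 0,"gripper": 1},{"dx": 0,"dy": 0,"dz": -20,"yaw": 0,"gripper": 1}]'

```text
clock: 20.62
tcp_pos: [0.6758, -0.1342, 0.2892]
orientation: [3.074, 0.637, 0.009]
contact_force: [-0.2, -0.7, -0.2]
grip_width: 0.0853
gripper_force: 0.0
```

```bash
python3 - <<'E'
from h import *
f=grab('wrist');W=world(f); z=W[...,2];c=f['color'].astype(int)
q=np.hypot(W[...,0]-.674,W[...,1]+.135)
m=(z<.02)&(c.max(2)<60)&(q<.06)
print(m.sum(),cv2.minEnclosingCircle((W[m][:,:2]*1000).astype(np.float32)))
m=(z>.088)&(z<.115)&(q<.05); P=W[m]; print(m.sum(),cv2.minEnclosingCircle((P[:,:2]*1000).astype(np.float32)),np.median(z[m]))
E
python3 go.py 396 -320 23.4 260
```

```text
794 ((676.3658447265625, -134.7312774658203), 32.93547439575195)
1257 ((675.6947021484375, -134.0469970703125), 20.86417007446289) 0.09847482511538627
t 20.68 tcp [ 676.2 -134.3  290.3] toolx 23.4 tilt [ 0.006  0.004 -1.   ] w 0.0851 gf 0.0 F [1.  1.  2.9]
dx dy dz cm [-33.11   5.91   2.84] yaw -0.0
```

send_rows --steps '[{"dx": -5,"dy": 1,"dz": 0.3,"yaw": 8,"gripper": 1},{"dx": -11,"dy": 2,"dz": 0.8,"yaw": 16,"gripper": 1},{"dx": -17,"dy": 3,"dz": 1.2,"yaw": 24,"gripper": 1},{"dx": -23,"dy": 4.1,"dz": 2,"yaw": 32,"gripper": 1},{"dx": -28,"dy": 5,"dz": 2.5,"yaw": 40,"gripper": 1}]'

```text
clock: 21.3
tcp_pos: [0.4341, -0.2923, 0.2579]
orientation: [-3.107, 0.463, 0.004]
contact_force: [0.0, -0.5, -0.2]
grip_width: 0.0853
gripper_force: 0.0
```

send_rows --steps '[{"dx": 0,"dy": 0,"dz": 0,"yaw": 0,"gripper": 1},{"dx": 0,"dy": 0,"dz": 0,"yaw": 0,"gripper": 1}]'

```text
clock: 21.55
tcp_pos: [0.4375, -0.2907, 0.2589]
orientation: [-3.108, 0.452, 0.001]
contact_force: [0.0, 0.5, 0.4]
grip_width: 0.0851
gripper_force: 0.0
```

```bash
cat > oil.py <<'E'
from h import *
import sys
f=grab('wrist'); save(sys.argv[1],f['color']);W=world(f); z=W[...,2];c=f['color'].astype(int)
q=np.hypot(W[...,0]-.396,W[...,1]+.320)
m=(z>.112)&(z<.135)&(q<.05); P=W[m]; ctr,r=cv2.minEnclosingCircle((P[:,:2]*1000).astype(np.float32)); print('cap',m.sum(),ctr,r,'med',np.median(P,0).round(4))
cx=np.array(ctr)/1000
d=np.hypot(W[...,0]-cx[0],W[...,1]-cx[1])
m=(z>.085)&(z<.108)&(d>.028)&(d<.07)&(c.max(2)<60); P=W[m]; v=P[:,:2]-cx
print('handle',m.sum(),np.median(P,0).round(4),'ang',np.degrees(np.arctan2(*np.median(v,0)[::-1])).round(1)); 
print('fit',cv2.fitLine((P[:,:2]*1000).astype(np.float32),cv2.DIST_L2,0,.01,.01).ravel().round(3))
m=(z>.004)&(z<.085)&(d<.035)&(c[...,0]>c[...,2]+30); print('body',m.sum(),(W[m][:,:2].min(0)+W[m][:,:2].max(0))/2)
E
python3 oil.py w5; python3 go.py 396 -320 -16.6 260
```

```text
cap 1977 (390.40631103515625, -321.75091552734375) 29.53754234313965 med [ 0.4001 -0.3213  0.1231]
handle 312 [ 0.4182 -0.3189  0.0988] ang 5.8
fit [ 9.74000e-01 -2.25000e-01  4.00837e+02 -3.19674e+02]
body 785 [ 0.40701301 -0.32105631]
t 21.6 tcp [ 438.2 -290.3  259. ] toolx -16.5 tilt [-0.    -0.001 -1.   ] w 0.0851 gf 0.0 F [ 0.6 -0.3  0.3]
dx dy dz cm [-3.2   4.05 -0.1 ] yaw 0.1
```

View pics/w5.png

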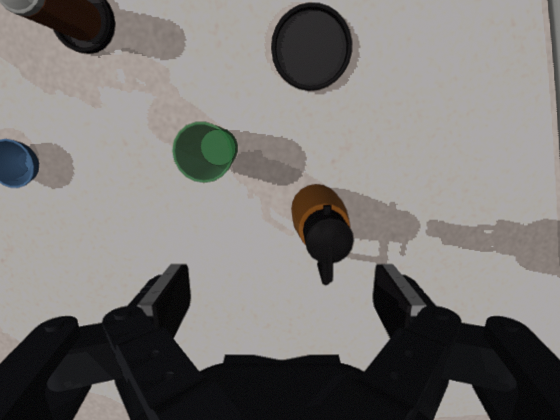

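Nozzle (327,208), cap (329,235) and handle end (326,280) lie almost along tool x. The tumbler is at (205,152) and the large tray at (312,47). Refining the axis.

Run:
```python
from h import *
f=dict(np.load('wrist.npz')); W=world(f); z=W[...,2];c=f['color'].astype(int)
blk=(c.max(2)<70)
q=np.hypot(W[...,0]-.40,W[...,1]+.321)
u,v=np.meshgrid(np.arange(560),np.arange(420)); B=blk&(q<.085)&(z>.03)&(u>290)&(u<365)&(v>195)&(v<292)
for a,b in ((.117,.135),):
    m=B&(z>a)&(z<b)&(v<262)&(v>212); print('cap',m.sum(),cv2.minAreaRect((W[m][:,:2]*1000).astype(np.float32)))
for v0 in range(200,292,6):
    m=B&(v>=v0)&(v<v0+6)
    if m.sum(): print(v0,m.sum(),np.median(W[m],0).round(4),'w',(u[m].min(),u[m].max()))
```

```text
cap 1688 ((399.8808898925781, -322.198974609375), (41.76539993286133, 40.31483840942383), 74.8985824584961)
200 106 [ 0.4201 -0.3377  0.0746] w (np.int64(320), np.int64(343))
206 101 [ 0.4216 -0.3296  0.104 ] w (np.int64(315), np.int64(345))
212 188 [ 0.4187 -0.3256  0.1034] w (np.int64(308), np.int64(346))
218 239 [ 0.4168 -0.3235  0.1182] w (np.int64(304), np.int64(346))
224 273 [ 0.4127 -0.323   0.121 ] w (np.int64(303), np.int64(350))
230 295 [ 0.4084 -0.3225  0.1231] w (np.int64(303), np.int64(352))
236 292 [ 0.4034 -0.3219  0.1245] w (np.int64(304), np.int64(352))
242 278 [ 0.398  -0.3209  0.1246] w (np.int64(305), np.int64(352))
248 253 [ 0.3924 -0.3197  0.1247] w (np.int64(307), np.int64(351))
254 196 [ 0.3865 -0.318   0.1234] w (np.int64(310), np.int64(347))
260 106 [ 0.3805 -0.3148  0.1211] w (np.int64(317), np.int64(340))
266 85 [ 0.3648 -0.3126  0.0985] w (np.int64(318), np.int64(332))
272 77 [ 0.3594 -0.3119  0.0989] w (np.int64(319), np.int64(332))
278 57 [ 0.3514 -0.3103  0.0985] w (np.int64(321), np.int64(332))
284 4 [ 0.3463 -0.3087  0.0978] w (np.int64(324), np.int64(327))
```

```bash
python3 go.py 399 -321.5 -14 112
```

```text
t 21.6 tcp [ 438.2 -290.3  259. ] toolx -16.5 tilt [-0.    -0.001 -1.   ] w 0.0851 gf 0.0 F [ 0.6 -0.3  0.3]
dx dy dz cm [-2.86  4.12 14.7 ] yaw -2.5
```

send_rows --steps '[{"dx": -2,"dy": 3,"dz": 0,"yaw": -2,"gripper": 1},{"dx": -2.9,"dy": 4.1,"dz": 1,"yaw": -2.5,"gripper": 1},{"dx": -2.9,"dy": 4.1,"dz": 4,"yaw": -2.5,"gripper": 1},{"dx": -2.9,"dy": 4.1,"dz": 7,"yaw": -2.5,"gripper": 1},{"dx": -2.9,"dy": 4.1,"dz": 7,"yaw": -2.5,"gripper": 1}]'

```text
clock: 22.22
tcp_pos: [0.3972, -0.3205, 0.1871]
orientation: [-3.115, 0.383, 0.007]
contact_force: [0.1, -0.2, 0.5]
grip_width: 0.0852
gripper_force: 0.0
```

```bash
python3 go.py 399 -321.5 -14 112
python3 - <<'E'
from h import *
f=grab('wrist'); save('w6',f['color']); W=world(f); z=W[...,2]
m=(z>.117)&(z<.135)&(np.hypot(W[...,0]-.399,W[...,1]+.3215)<.03);print(m.sum(),cv2.minAreaRect((W[m][:,:2]*1000).astype(np.float32)),np.median(z[m]))
E
```

```text
t 22.23 tcp [ 397.2 -320.5  187.1] toolx -14.0 tilt [-0.005 -0.002 -1.   ] w 0.0852 gf 0.0 F [ 0.1 -0.2  0.5]
dx dy dz cm [0.24 0.08 7.51] yaw -0.0
3587 ((397.7227478027344, -322.96868896484375), (44.835872650146484, 43.284690856933594), 27.579885482788086) 0.1234038490300232
```

View pics/w6.png

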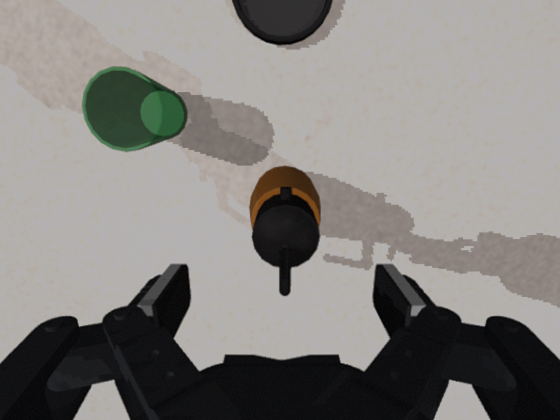

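Cap (285,235), nozzle and handle line up with the tool axis between the jaws. Descending on the cap.

send_rows --steps '[{"dx": 0.1,"dy": 0.1,"dz": 2.5,"yaw": 0,"gripper": 1},{"dx": 0.1,"dy": 0.1,"dz": 5,"yaw": 0,"gripper": 1},{"dx": 0.1,"dy": 0.1,"dz": 7,"yaw": 0,"gripper": 1},{"dx": 0.1,"dy": 0.1,"dz": 7.5,"yaw": 0,"gripper": 1},{"dx": 0.1,"dy": 0.1,"dz": 7.5,"yaw": 0,"gripper": 1}]'

```text
clock: 22.9
tcp_pos: [0.3993, -0.3237, 0.1154]
orientation: [3.117, -0.385, 0.002]
contact_force: [-1.0, -0.0, -0.4]
grip_width: 0.0852
gripper_force: 0.0
```

send_rows --steps '[{"dx": 0,"dy": 0,"dz": 0,"yaw": 0,"gripper": 0.7},{"dx": 0,"dy": 0,"dz": 0,"yaw": 0,"gripper": 0.3},{"dx": 0,"dy": 0,"dz": 0,"yaw": 0,"gripper": 0.3},{"dx": 0,"dy": 0,"dz": 0,"yaw": 0,"gripper": 0.3},{"dx": 0,"dy": 0,"dz": 0,"yaw": 0,"gripper": 0.3}]' --force 50

```text
clock: 23.52
tcp_pos: [0.399, -0.3238, 0.1154]
orientation: [3.117, -0.386, 0.002]
contact_force: [-1.8, 0.9, 5.2]
grip_width: 0.0431
gripper_force: 50.2
```

send_rows --steps '[{"dx": 0,"dy": 0,"dz": 0,"yaw": 0,"gripper": 0.3},{"dx": 0,"dy": 0,"dz": -0.5,"yaw": 0,"gripper": 0.3},{"dx": 0,"dy": 0,"dz": -1.5,"yaw": 0,"gripper": 0.3},{"dx": 0,"dy": 0,"dz": -3,"yaw": 0,"gripper": 0.3},{"dx": 0,"dy": 0,"dz": -4,"yaw": 0,"gripper": 0.3}]'

```text
clock: 24.15
tcp_pos: [0.3989, -0.3238, 0.1559]
orientation: [3.117, -0.386, 0.002]
contact_force: [-0.5, 0.3, -3.0]
grip_width: 0.0429
gripper_force: 51.1
```

```bash
python3 go.py 571 -365.3 -14 160
```

```text
t 24.15 tcp [ 398.9 -323.8  155.9] toolx -14.1 tilt [ 0.001  0.    -1.   ] w 0.0429 gf 51.1 F [-0.5  0.3 -3. ]
dx dy dz cm [17.7  -0.17 -0.38] yaw -0.1
```

send_rows --steps '[{"dx": 1.5,"dy": 0,"dz": 0,"yaw": 0,"gripper": 0.3},{"dx": 5,"dy": 0,"dz": 0,"yaw": 0,"gripper": 0.3},{"dx": 10,"dy": 0,"dz": 0,"yaw": 0,"gripper": 0.3},{"dx": 15,"dy": 0,"dz": 0,"yaw": 0,"gripper": 0.3},{"dx": 17.8,"dy": 0,"dz": 0,"yaw": 0,"gripper": 0.3}]'

```text
clock: 24.78
tcp_pos: [0.5748, -0.3666, 0.1538]
orientation: [-3.118, 0.383, -0.002]
contact_force: [-0.1, 0.1, -3.3]
grip_width: 0.0429
gripper_force: 51.2
```

send_rows --steps '[{"dx": 0,"dy": 0,"dz": 0,"yaw": 0,"gripper": 0.3},{"dx": 0,"dy": 0,"dz": 0,"yaw": 0,"gripper": 0.3}]'

```text
clock: 25.02
tcp_pos: [0.5706, -0.3667, 0.1536]
orientation: [-3.117, 0.386, 0.003]
contact_force: [-0.2, 0.1, -1.8]
grip_width: 0.0427
gripper_force: 51.2
```

```bash
python3 go.py 571 -365.3 -14 120
python3 - <<'E'
from h import *
f=grab('wrist'); save('w7',f['color']);W=world(f); z=W[...,2];c=f['color'].astype(int)
m=(z<.02)&(c.max(2)<60)&(np.hypot(W[...,0]-.572,W[...,1]+.365)<.06)
p=W[m][:,:2]*1000;print(m.sum(),cv2.minEnclosingCircle(p.astype(np.float32)))
E
```

```text
t 25.02 tcp [ 570.6 -366.7  153.6] toolx -14.1 tilt [-0.002 -0.    -1.   ] w 0.0427 gf 51.2 F [-0.2  0.1 -1.8]
dx dy dz cm [ 0.01 -0.14  3.36] yaw -0.1
2966 ((575.5799560546875, -364.13531494140625), 43.01749801635742)
```

View pics/w7.png

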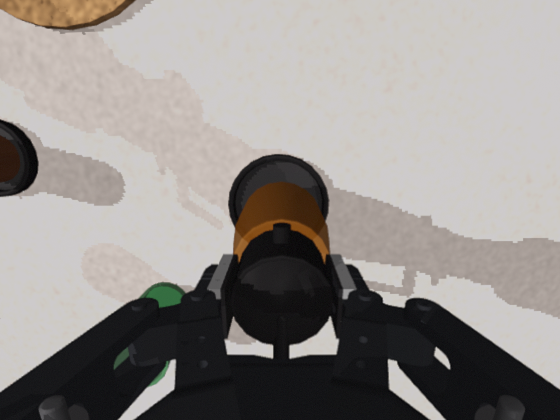

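Oil dispenser (282,290) is upright above the large tray (centre about (279,205)), tumbler well clear. Lowering.

send_rows --steps '[{"dx": 0.2,"dy": -0.2,"dz": 1,"yaw": 0,"gripper": 0.3},{"dx": 0.2,"dy": -0.2,"dz": 2,"yaw": 0,"gripper": 0.3},{"dx": 0.2,"dy": -0.2,"dz": 2.7,"yaw": 0,"gripper": 0.3},{"dx": 0.2,"dy": -0.2,"dz": 3.1,"yaw": 0,"gripper": 0.3},{"dx": 0.2,"dy": -0.2,"dz": 3.1,"yaw": 0,"gripper": 0.3}]'

```text
clock: 25.7
tcp_pos: [0.5734, -0.3654, 0.1231]
orientation: [-3.118, 0.386, 0.001]
contact_force: [-0.0, 1.0, -2.6]
grip_width: 0.0425
gripper_force: 51.2
```

send_rows --steps '[{"dx": 0,"dy": 0,"dz": 0.1,"yaw": 0,"gripper": 0.3},{"dx": 0,"dy": 0,"dz": 0.2,"yaw": 0,"gripper": 0.3},{"dx": 0,"dy": 0,"dz": 0.3,"yaw": 0,"gripper": 0.3},{"dx": 0,"dy": 0,"dz": 0.3,"yaw": 0,"gripper": 0.3}]'

```text
clock: 26.2
tcp_pos: [0.5736, -0.3654, 0.1205]
orientation: [-3.118, 0.386, 0.0]
contact_force: [0.3, -0.4, -2.6]
grip_width: 0.0426
gripper_force: 51.2
```

send_rows --steps '[{"dx": 0,"dy": 0,"dz": 0.1,"yaw": 0,"gripper": 0.3},{"dx": 0,"dy": 0,"dz": 0.2,"yaw": 0,"gripper": 0.3},{"dx": 0,"dy": 0,"dz": 0.2,"yaw": 0,"gripper": 0.3}]'

```text
clock: 26.58
tcp_pos: [0.574, -0.3656, 0.1196]
orientation: [3.118, -0.386, 0.001]
contact_force: [-1.8, 2.0, 4.8]
grip_width: 0.0428
gripper_force: 52.0
```

Seated. Releasing and rising straight up.

send_rows --steps '[{"dx": 0,"dy": 0,"dz": 0,"yaw": 0,"gripper": 0.5},{"dx": 0,"dy": 0,"dz": 0,"yaw": 0,"gripper": 0.8},{"dx": 0,"dy": 0,"dz": 0,"yaw": 0,"gripper": 1},{"dx": 0,"dy": 0,"dz": 0,"yaw": 0,"gripper": 1},{"dx": 0,"dy": 0,"dz": -1,"yaw": 0,"gripper": 1}]'

```text
clock: 27.2
tcp_pos: [0.573, -0.3652, 0.128]
orientation: [-3.117, 0.386, 0.003]
contact_force: [-0.5, -0.4, -0.1]
grip_width: 0.0853
gripper_force: 0.0
```

send_rows --steps '[{"dx": 0,"dy": 0,"dz": -3,"yaw": 0,"gripper": 1},{"dx": 0,"dy": 0,"dz": -7,"yaw": 0,"gripper": 1},{"dx": 0,"dy": 0,"dz": -12,"yaw": 0,"gripper": 1},{"dx": 0,"dy": 0,"dz": -16,"yaw": 0,"gripper": 1},{"dx": 0,"dy": 0,"dz": -16,"yaw": 0,"gripper": 1}]'

```text
clock: 27.82
tcp_pos: [0.5754, -0.3664, 0.2938]
orientation: [3.115, -0.386, 0.012]
contact_force: [0.9, -0.6, -1.2]
grip_width: 0.0852
gripper_force: 0.0
```

```bash
python3 - <<'E'
from h import *
f=grab('wrist'); W=world(f); z=W[...,2];c=f['color'].astype(int); q=np.hypot(W[...,0]-.574,W[...,1]+.365)
m=(z<.02)&(c.max(2)<60)&(q<.06);print(cv2.minEnclosingCircle((W[m][:,:2]*1000).astype(np.float32)))
m=(z>.12)&(z<.14)&(q<.03);print(m.sum(),cv2.minAreaRect((W[m][:,:2]*1000).astype(np.float32)),np.median(z[m]))
f=grab('side'); g=cv2.resize(f['color'][120:320,150:400],None,fx=3,fy=3); save('end',g[:600,:750])
E
python3 go.py 0 0 0
```

```text
((575.1771850585938, -364.2046813964844), 43.03270721435547)
1626 ((572.8949584960938, -363.86798095703125), (43.40876388549805, 44.31970977783203), 32.48056411743164) 0.1274060058462509
t 27.93 tcp [ 573.5 -365.4  289.1] toolx -14.1 tilt [ 0.001  0.    -1.   ] w 0.085 gf 0.0 F [-0.9 -0.  -0.8]
dx dy dz cm [-6.453e+01 -2.146e+01 -5.000e-02] yaw -14.1
```

View pics/end.png

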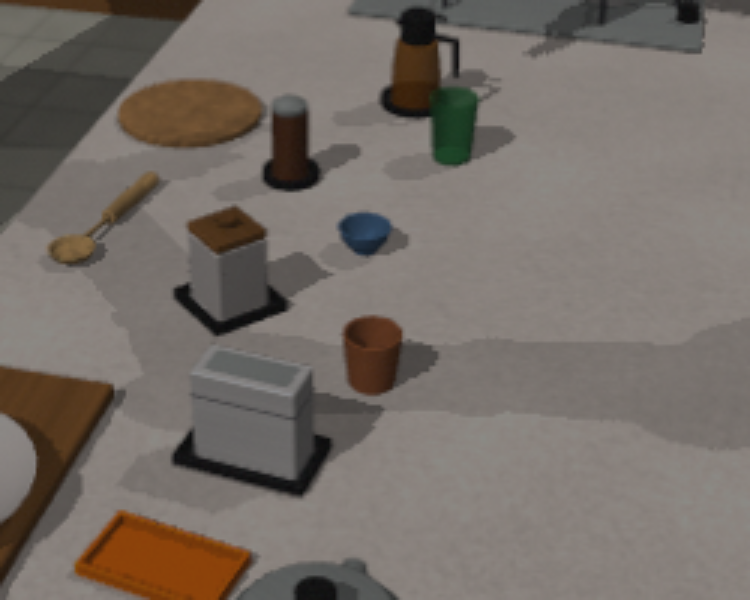

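The final view shows the oil dispenser (415,65), shaker (290,145), pot (230,270) and tin (252,415) upright in their black trays. The tumbler and cup are standing where they were.

```bash
python3 -c "
from bench import workorder; print(workorder.hand_in())"
```

```text
the job is handed in; nothing more can be done
None
```

The job is handed in: tin, pot, shaker and then the oil dispenser stand upright in their matching black trays, each measured within about 3 mm of centre, and the tumbler and espresso cup were not touched; the hand-in returned no verdict.

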